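Find the high spot of a stirrer shaft's hub with a dial indicator

TASK

Take the indicator carriage by its upright tab and lower it until the sprung plunger rests on the hub of the stirrer shaft and the dial needle stands about half-way along its scale; never drive the plunger hard to the end of its travel. Then use the crank to turn the shaft through one full turn in its V-blocks, watching how the needle swings, and bring the hub's high spot (the largest reading) under the plunger. Let go and leave it so, with the carriage still down, and do not disturb the loose things around the rig.

Things in the scene. Friction and masses are not known exactly. Their poses are not given: they have to be found in the camera images.
- rig: Fixed runout rig, steel base 190 x 250 x 12 mm. Origin on the bench below the shaft; the horizontal stirrer shaft runs along its y axis, 85 mm up; z is up. Crank at the shaft's -y end, impeller at +y (172 mm); V-blocks (60 mm wide, 28 thick, tops 95 mm up) at y = -52 and 88 mm; hub and plunger at x = 0, y = 20 mm; slide column (26 x 34 mm, top 190 mm up) at x = -95, y = 20 mm, on the robot's side.
- tab (a point): Grip point of the carriage's upright aluminium tab, 14 mm thick along the rig's x, 26 mm wide along y, 45 mm tall; the point is on its centre line, 15 mm below its top edge, 30 mm above the carriage. Rig frame: x = -95, y = 75 mm, height 230 mm with the carriage at the top. The dial (86 mm across, face up, 25 mm lower) is centred at rig x = 0, y = 20 mm.
- carriage (a joint): How far the indicator carriage has been slid down its column, m: 0 top, 0.058 bottom. A friction slide: about 8 to 15 N pushes it down, it stays where it is left.
- plunger: The indicator's sprung steel plunger, an upright rod 6 mm across with a ball end 10 mm across; origin at its lowest point, z up. It slides up into the indicator by at most 14 mm against a spring (1.3 N when it starts to move, 4.8 N at the end of its travel); beyond that it is solid and the force on the hub climbs steeply.
- tip (a point): The lowest point of the plunger. With the carriage at the top it is 142 mm above the bench; resting on the hub it is 104 to 109 mm above the bench, highest at the hub's high spot.
- needle (a joint): Dial reading: angle of the black needle on the white, upward-facing dial, rad, clockwise seen from above. 0 with the plunger fully out (needle along the rig's +x), 0.3 rad for each mm the plunger is pressed in, 4.2 at the end of the scale; half-way is 2.1. Long scale marks stand at 0, 2.1 and 4.2, short ones at every mm.
- stirrer: The steel stirrer shaft, 12 mm across, with its crank, hub and impeller; origin on the shaft's axis (rig y = 0, 85 mm above the bench), y along the shaft, z towards the crank's grip. The hub, 44 mm across and 30 mm long, sits under the plunger and runs out of true by up to some mm, its high side at an unknown angle to the crank.
- spindle (a joint): Turning angle of the shaft, rad, without stops: 0 with the crank grip straight above the shaft, growing as the grip moves from there towards the rig's +x (away from the robot). Turning takes about 4 to 5 N at the grip; it stays where it is left.
- crank_grip (a point): Middle of the grey crank grip, a sleeve 14 mm across, 50 mm long, parallel to the shaft, at rig y = -125 mm. It goes round the shaft's axis on a 30 mm radius. The crank arm's outer face is 30 mm from this point towards +y; the other end is free. The sleeve spins freely on its pin, so a gripper can hold it from above and keep pointing down all the way round. This point's orientation means nothing.
- shaft_axis (a point): Point of the rig on the shaft's axis, 85 mm above the bench, in the middle of the crank grip's circle.
- beaker: Bystander: glass beaker, 84 mm across, 110 mm tall, origin under its centre.
- wash_bottle: Bystander: white bottle, 60 mm across, 150 mm tall, origin under its centre.
- jar: Bystander: amber jar, 48 mm across, 60 mm tall, origin under its centre.
- spare_collar: Bystander: loose steel collar, 44 mm across, 24 mm tall, beside the rig, origin under its centre.
- wrench: Bystander: wrench 150 mm long lying beyond the crank end of the rig, origin under its middle.
- screwdriver: Bystander: screwdriver 180 mm long lying on the bench, origin under its middle.

How it is judged (in metres and radians):
On the way, in this order (a step that is already met when the one before it is completed fails the run):
1. the plunger rests on the hub with the needle about half-way (1.5 to 2.7 rad) (value of joint needle between 1.5 and 2.7 rad and contact force between plunger and stirrer above 0.5 N), for 0.3 s.
2. the shaft has been cranked through a full turn, either way (beyond 5.45 rad), with the plunger on the hub ((value of joint spindle above 5.45 rad or value of joint spindle below -5.45 rad) and contact force between plunger and stirrer above 0.3 N).
At the end, for the whole second after the job is handed in: The plunger rests on the hub (over 0.5 N, not at the end of its travel, needle below 4.1) at the hub's high spot: its tip stands at least 108.7 mm above the bench, that is within about 0.3 mm (0.1 rad of needle) of the highest it can go; the shaft is at rest (height (world z) of tip above 0.1087 m and contact force between plunger and stirrer above 0.5 N and value of joint needle below 4.1 rad and velocity of joint spindle between -0.1 and 0.1 rad/s); the robot touches nothing.
It fails at once if the plunger is driven solid: over 12 N on the hub (contact force between plunger and stirrer above 12 N).
It fails at once if a bystander is shifted by more than 30 mm (distance of any of beaker, wash_bottle, jar, spare_collar, wrench, screwdriver from where it was at the start of the episode above 0.03 m).
It also fails if it takes over 69 s, if anything falls off the work surface, if the arm or the gripper's body presses on something with over 40 N, if the wrist force passes 120 N, or if a joint passes its speed limit or range.

ROBOT

A 6-joint arm with a two-finger parallel gripper is mounted at the origin on the work surface. World frame = base frame: x ahead of the robot, y to its left, z up, the work surface at z = 0. Lengths are in mm, angles in rad, forces in N, time in s.
With the tool pointing down it reaches from about 250 to 850 mm from the base axis. Payload 12.5 kg.
Tool frame: the origin (TCP) lies midway between the tips of the shut fingers; the grasp point (between the pads) lies 19 mm behind it; z points along the fingers, y is the direction in which the jaws open and shut (so a half turn about z gives the same grasp; the last joint's range is limited). The gripper opens to 93 mm and grips with 3 to 60 N. Pads are 15 mm wide; open, the fingers measure 128 mm over their backs; the gripper's body (75 mm by 188 mm) begins 65 mm behind the grasp point.
Start: joints at [-1.272, 0.351, 1.652, -0, 1.139, -0.085], TCP at [205.963, -509.964, 218.633] pointing down, gripper open.
Joint ranges: [-2.75, 2.75], [-0.79, 2.1], [0.01, 2.65], [-1.57, 4.71], [0.07, 3.14], [-2.87, 2.87]. Speed limits (rad/s): [2.22, 2.22, 2.79, 3.14, 3.14, 3.14].

INTERFACE

Orientations are given as a 3x3 rotation matrix whose columns are the frame's x, y, z axes.
In Python, from workcell import robot gives the robot as it stands.
- The arm moves only by the tool carry_out, never from a script. Its argument "plan" is a list of rows, each a list of 7 numbers: the shift along the tool's x, y, z in m, then the turn, a rotation vector about the tool's x, y, z in rad, then the opening, from 0 (shut) to 1 (fully open). In form: [[dx, dy, dz, wx, wy, wz, claw], ...]. A call has 1 to 5 rows; each row is the pose to reach, as a shift and turn from the pose commanded when the call began, along the tool's axes at that moment; what a row does not reach only later rows make up. A row lasts 1/8 s, in which the tool goes at most 62.5 mm and 10.7 degrees, less where a joint would pass 70% of its speed; a pose out of reach is approached as far as the arm can. A call with a gripper value outside its range is refused whole. The fingers move at their own pace and stop on an object; the grip force is fixed at half the most. Time passes only in rows, so rows that repeat a pose let the fingers close. It gives the time, the measured TCP pose, the force and the opening at its end, in the units of the state.
- robot.get_obs(): the state, without advancing time (a new reading comes with each control period).
- robot.camera(name): name is "scene" or "top" or "wrist"; returns a dict with "pixels" (480x640x3 uint8, red, green, blue), "range_z" (480x640 float32, mm along the optical axis (not along the pixel's ray), 0 where there is no reading), "fov_y" (degrees; the focal length in pixels is half the picture's height over the tangent of half this angle, whatever the lens; pixels are square), "cx", "cy" (the principal point, pixels), "R" (3x3) and "t" (3): a world point X has camera coordinates R X + t; the wrist camera has in their place "hand_eye" (4x4, takes a point from camera to tool coordinates, whose origin is the TCP and whose axes are the flange's). Camera axes: x right, y down, z forward; pixel columns grow to the right and rows downward; lengths in mm; the calibration is good to about 2 mm. A picture is of the moment at which its call begins: read the wrist's pose just before it.
- robot.sign_off(): hands the job in, once; it reports no verdict.
Trained networks look in a picture, given as the dict that the camera call returned (one of the last four; its "shot" number tells which), for a name from the list of things; names that differ only in an ending like _2 or _b are one class to them, and where a whole thing is asked for, a point or a joint stands for the part that bears it (a point fixed in the world has none). Each returns a list of dicts, best first, with "confidence" (0 to 1); they miss things now and then, are a little off and sometimes report something else, mostly with a low value. They report only what shows in the picture. A call takes as long as a camera call.
- robot.spot_in(thing, picture): "centre" ([x, y, z] in mm, in world coordinates, good to about 4 mm: the middle of the surface that is visible of it).
The state is a dict: "time_s": time; "joint_positions": joint angles; "joint_velocities": joint speeds; "tau": joint torques, N m; "tool_pos": TCP position; "ee_rot": TCP orientation; "contact_force": force on the tool from outside, world axes, zero at the start; "ft_torque": the same for the moment, N m; "width": finger opening in mm.
Only numpy, scipy, OpenCV 4.12 (cv2) and the standard library are available. Lean on these libraries where they do the work, as an engineer would, in place of code of your own. Each camera call takes 0.05 s, during which the arm holds its last target.

## Working session

There is one attempt and no reset: what is moved stays moved. The work goes in short steps, Python scripts to look and compute and a tool call to move; the robot and the scene stay as the last step left them, time stands still between calls to the robot, and variables do not carry over. Pictures are saved under pics/ and viewed, and the job is handed in when it is done.

Besides the shell and the picture viewer there is one more tool, called after "Emit:" as name([rows], argument=value, ...), one row to a line, values as JSON. carry_out: Moves the arm, as the interface text tells. Its arguments: {"type":"object","properties":{"plan":{"type":"array"}},"required":["plan"]}

```bash
ls; mkdir -p pics; cat > h.py <<'E'
import numpy as np, cv2
from workcell import robot
def shot(n,f=None):
    p=robot.camera(n)
    if f: cv2.imwrite('pics/'+f,cv2.cvtColor(p['pixels'],cv2.COLOR_RGB2BGR))
    return p
def cloud(p):
    f=240/np.tan(np.radians(p['fov_y'])/2)
    v,u=np.mgrid[0:480,0:640]
    z=p['range_z'].astype(float)
    X=np.stack([(u-p['cx'])*z/f,(v-p['cy'])*z/f,z],-1)
    R=np.array(p['R']);t=np.array(p['t'])
    W=(X-t)@R
    W[z==0]=np.nan
    return W
def proj(p,X):
    f=240/np.tan(np.radians(p['fov_y'])/2)
    c=np.array(p['R'])@np.array(X)+np.array(p['t'])
    return np.array([p['cx']+f*c[0]/c[2],p['cy']+f*c[1]/c[2]])
E
python3 - <<'E'
from h import *
np.set_printoptions(precision=2,suppress=True)
o=robot.get_obs();print(o)
s=shot('scene','s0.png')
for n in ['rig','tab','stirrer','crank_grip','plunger','beaker','wash_bottle','jar','spare_collar','wrench','screwdriver']:
    print(n,robot.spot_in(n,s)[:2])
t=shot('top','t0.png')
for n in ['rig','tab','stirrer','crank_grip','plunger','beaker','wash_bottle','jar','spare_collar','wrench','screwdriver']:
    print(n,robot.spot_in(n,t)[:2])
E
```

```text
pics
{'time_s': 0.0, 'joint_positions': array([-1.27,  0.35,  1.65, -0.  ,  1.14, -0.08]), 'joint_velocities': array([-0., -0.,  0., -0.,  0., -0.]), 'tau': array([  0.  , -49.73, -28.53,   0.07,   0.03,  -0.  ]), 'tool_pos': array([ 205.87, -509.64,  218.1 ]), 'ee_rot': array([[ 0.93,  0.37, -0.  ],
       [ 0.37, -0.93,  0.  ],
       [ 0.  , -0.  , -1.  ]]), 'contact_force': array([0.57, 0.09, 0.36]), 'ft_torque': array([ 0.03, -0.  ,  0.02]), 'width': 93.00699754174516}
rig [{'centre': [621.2, 41.5, 41.3], 'confidence': 0.78}]
tab [{'centre': [565.2, 30.4, 192.3], 'confidence': 0.64}]
stirrer [{'centre': [635.4, 20.6, 93.6], 'confidence': 0.88}]
crank_grip [{'centre': [584.7, -132.8, 118.0], 'confidence': 0.51}, {'centre': [574.7, -256.7, 7.4], 'confidence': 0.25}]
plunger []
beaker [{'centre': [496.4, 444.1, 78.8], 'confidence': 0.78}, {'centre': [567.7, -489.6, 79.4], 'confidence': 0.39}]
wash_bottle [{'centre': [569.3, -488.7, 80.4], 'confidence': 0.56}, {'centre': [572.0, -261.1, 7.8], 'confidence': 0.48}]
jar [{'centre': [791.7, 91.6, 55.0], 'confidence': 0.63}, {'centre': [
[... 502 characters left out ...]
, -132.0, 122.4], 'confidence': 0.45}, {'centre': [485.5, 454.4, 62.8], 'confidence': 0.45}]
plunger [{'centre': [485.8, 455.1, 63.6], 'confidence': 0.6}]
beaker [{'centre': [486.6, 455.9, 60.1], 'confidence': 0.95}, {'centre': [776.2, 85.2, 55.5], 'confidence': 0.32}]
wash_bottle [{'centre': [554.2, -490.9, 96.3], 'confidence': 0.78}, {'centre': [590.3, 22.9, 189.1], 'confidence': 0.24}]
jar [{'centre': [778.4, 84.5, 56.7], 'confidence': 0.84}]
spare_collar [{'centre': [711.3, -39.1, 23.7], 'confidence': 0.53}, {'centre': [587.5, 18.9, 191.1], 'confidence': 0.22}]
wrench [{'centre': [565.3, -263.4, 6.3], 'confidence': 0.76}]
screwdriver [{'centre': [669.5, 408.4, 23.3], 'confidence': 0.82}]
```

View pics/s0.png

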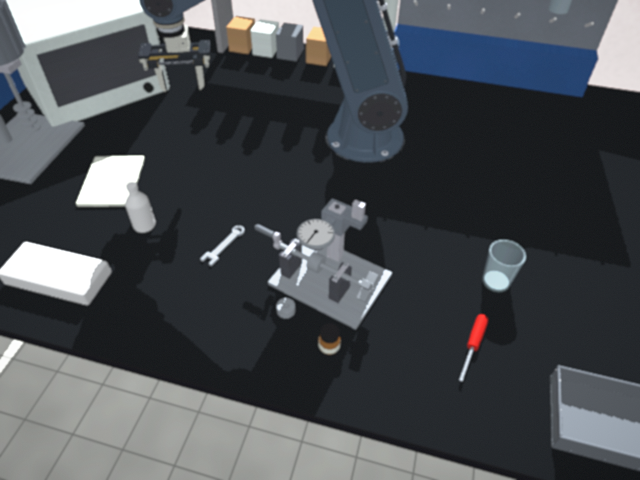

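View pics/t0.png

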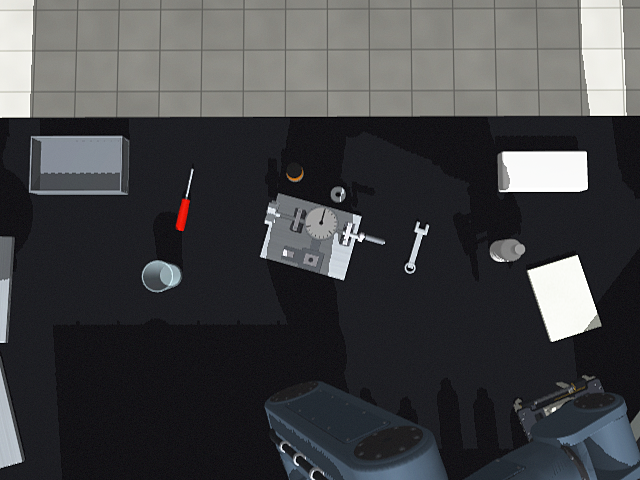

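```bash
cat > m.py <<'E'
from h import *
np.set_printoptions(precision=1,suppress=True)
for n in ['top','scene']:
    p=shot(n); W=cloud(p)
    f=240/np.tan(np.radians(p['fov_y'])/2)
    C=-np.array(p['R']).T@np.array(p['t']); print(n,'f',f,'cam',C)
    u0,v0,w,h=(245,160,160,130) if n=='top' else (240,180,160,150)
    im=p['pixels'][v0:v0+h,u0:u0+w]
    cv2.imwrite(f'pics/{n}_c.png',cv2.cvtColor(cv2.resize(im,None,fx=5,fy=4.5 if n=='x' else 4,interpolation=cv2.INTER_CUBIC)[:600,:800],cv2.COLOR_RGB2BGR))
    S=W[v0:v0+h,u0:u0+w].reshape(-1,3)
    S=S[~np.isnan(S[:,2])]
    S=S[(S[:,0]>400)&(S[:,0]<760)&(abs(S[:,1])<220)]
    hh,e=np.histogram(S[:,2],bins=np.arange(0,260,5))
    print(dict(zip(e[:-1].astype(int),hh)))
    b=S[(S[:,2]>7)&(S[:,2]<18)]
    r=cv2.minAreaRect(b[:,:2].astype(np.float32)); print('base',r)
    for lo,hi in [(196,215),(216,260),(178,195),(105,130)]:
        q=S[(S[:,2]>lo)&(S[:,2]<hi)]
        if len(q)>2: print(lo,hi,len(q),q.mean(0),q.min(0),q.max(0),cv2.minAreaRect(q[:,:2].astype(np.float32)))
E
python3 m.py
```

```text
top f 481.45046062592826 cam [ 512.6   -8.6 1387.3]
{np.int64(0): np.int64(5922), np.int64(5): np.int64(1450), np.int64(10): np.int64(1992), np.int64(15): np.int64(816), np.int64(20): np.int64(105), np.int64(25): np.int64(92), np.int64(30): np.int64(17), np.int64(35): np.int64(11), np.int64(40): np.int64(4), np.int64(45): np.int64(3), np.int64(50): np.int64(8), np.int64(55): np.int64(8), np.int64(60): np.int64(9), np.int64(65): np.int64(12), np.int64(70): np.int64(30), np.int64(75): np.int64(48), np.int64(80): np.int64(54), np.int64(85): np.int64(120), np.int64(90): np.int64(249), np.int64(95): np.int64(187), np.int64(100): np.int64(58), np.int64(105): np.int64(52), np.int64(110): np.int64(20), np.int64(115): np.int64(67), np.int64(120): np.int64(84), np.int64(125): np.int64(18), np.int64(130): np.int64(2), np.int64(135): np.int64(1), np.int64(140): np.int64(0), np.int64(145): np.int64(0), np.int64(150): np.int64(0), np.int64(155): np.int64(1), np.int64(160): np.int64(0), np.int64(165): np.int64(1), np.int64(170): np.int64(10), np.int64(175): np.int64(66), np.int64(180): np.int64(151
[... 2813 characters left out ...]
5234)
196 215 79 [552.7  80.4 204.2] [526.3   2.  196. ] [650.5 101.3 214.7] ((574.4771118164062, 30.861724853515625), (65.90562438964844, 148.66119384765625), 45.26545333862305)
216 260 105 [544.9  87.2 226.4] [532.4  73.2 216.3] [553.3 100.8 234.8] ((542.996826171875, 86.93922424316406), (26.819278717041016, 17.22157096862793), 73.88788604736328)
178 195 1501 [589.4  25.5 189. ] [498.8 -33.5 178. ] [663.4 108.4 195. ] ((587.7332763671875, 33.05560302734375), (104.52892303466797, 165.58718872070312), 66.74380493164062)
105 130 331 [610.  -12.5 116. ] [ 530.3 -157.9  105. ] [680.2 161.  129.6] ((576.09814453125, 12.319595336914062), (323.4751281738281, 118.15167236328125), 71.84302520751953)
```

View pics/top_c.png

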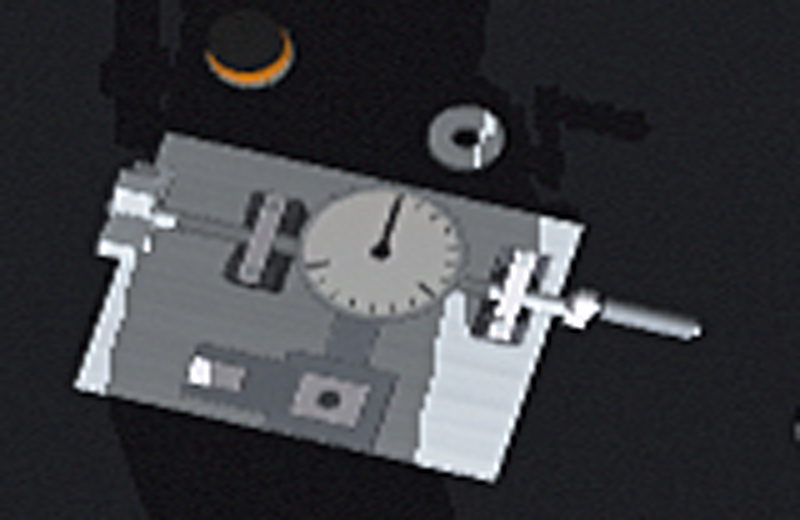

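View pics/scene_c.png

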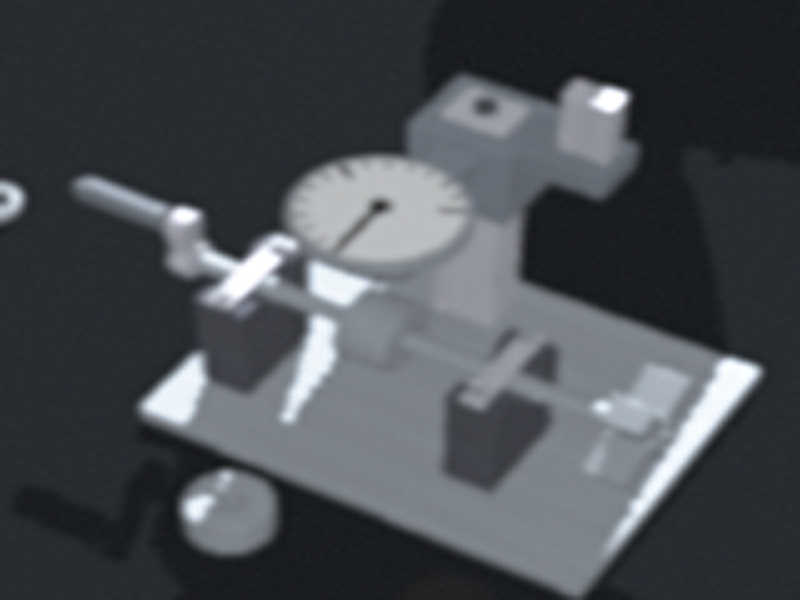

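```bash
cat > rig.py <<'E'
from h import *
yaw=np.radians(-16.0); O=np.array([612.,-11.6,0])
Rr=np.array([[np.cos(yaw),-np.sin(yaw),0],[np.sin(yaw),np.cos(yaw),0],[0,0,1]])
def r2w(p): return Rr@np.array(p,float)+O
def w2r(p): return (np.array(p)-O)@Rr
E
python3 - <<'E'
from rig import *
np.set_printoptions(precision=1,suppress=True)
for n in ['top','scene']:
    p=shot(n); W=cloud(p); S=W.reshape(-1,3);S=S[~np.isnan(S[:,2])]
    P=w2r(S)
    q=P[(P[:,2]>184)&(P[:,2]<200)&(P[:,0]>-60)&(P[:,0]<70)&(abs(P[:,1]-20)<60)]
    (c,r)=cv2.minEnclosingCircle(q[:,:2].astype(np.float32)); print(n,'dial',c,r,len(q),np.median(q[:,2]),q.mean(0))
    q=P[(P[:,2]>216)&(P[:,2]<245)&(abs(P[:,0]+95)<20)&(abs(P[:,1]-75)<30)]
    print('tab',q.mean(0),np.percentile(q,[2,98],axis=0))
    # base edges
    q=P[(P[:,2]>9)&(P[:,2]<16)&(abs(P[:,0])<130)&(abs(P[:,1]-20)<160)]
    print('base',np.percentile(q,[.5,99.5],axis=0))
    # crank sleeve
    q=P[(P[:,2]>60)&(P[:,2]<130)&(abs(P[:,0])<60)&(P[:,1]<-103)&(P[:,1]>-165)]
    print('sleeve',len(q),np.median(q,axis=0),np.percentile(q,[2,98],axis=0))
    # column
    q=P[(P[:,2]>95)&(P[:,2]<215)&(P[:,0]<-75)&(P[:,0]>-130)&(P[:,1]<110)&(P[:,1]>-30)]
    print('carr',np.percentile(q,[1,99],axis=0))
    for nm,X in [('tab',[-95,75,231]),('dial',[0,20,190]),('grip',[0,-125,115])]: print(nm,proj(p,r2w(X)))
E
```

```text
top dial (-0.292087584733963, 20.85311508178711) 42.795654296875 918 192.2699359698894 [ -0.5  20.5 192.3]
tab [-95.2  74.6 231. ] [[-102.    62.2  223.1]
 [ -88.5   87.   235.3]]
base [[-124.7  -79.1    9.1]
 [  86.3  169.    16. ]]
sleeve 93 [   2.4 -127.   121.8] [[  -4.  -149.2  115.4]
 [   9.2 -104.3  127.5]]
carr [[-119.4   -7.7  181.5]
 [ -75.8   91.7  198. ]]
tab [287.9 253.4]
dial [321.  223.2]
grip [374.1 240.6]
scene dial (0.512889564037323, 22.080747604370117) 45.4741096496582 893 191.3565703449645 [  4.3  22.9 191.2]
tab [-91.5  77.1 227. ] [[-101.5   64.3  216.7]
 [ -85.3   88.9  233.2]]
base [[-123.2  -74.9    9.1]
 [ 121.7  170.9   15.9]]
sleeve 98 [   7.5 -126.2  119.9] [[  -1.6 -149.1  112.7]
 [  11.  -105.2  127. ]]
carr [[-118.    -5.2   98.4]
 [ -75.4   93.9  213.4]]
tab [358.5 202.8]
dial [315.6 231.8]
grip [265.1 229.5]
```

```bash
cat > go.py <<'E'
import sys
from rig import *
from scipy.spatial.transform import Rotation as Ro
np.set_printoptions(precision=4,suppress=True)
def go(rigxyz):
    o=robot.get_obs()
    R=np.array(o['ee_rot']); Rt=np.column_stack([Rr[:,1],Rr[:,0],[0,0,-1]])
    d=R.T@(r2w(rigxyz)-np.array(o['tool_pos']))/1000
    print('t',o['time_s'],'rigpos',w2r(o['tool_pos']),'shift',d,'rot',Ro.from_matrix(R.T@Rt).as_rotvec(),'w',o['width'],'F',o['contact_force'])
if __name__=='__main__': go([float(a) for a in sys.argv[1:4]])
E
python3 go.py -95 75 270
```

```text
t 1.4 rigpos [-252.9306 -590.965   218.6241] shift [ 0.5344 -0.4277 -0.0513] rot [-0.     -0.     -0.9078] w 92.70485657713016 F [0.2958 0.1038 0.4863]
```

Emit:
carry_out([
  [0.02, -0.01, -0.06, 0, 0, -0.18, 0.5],
  [0.534, -0.428, -0.06, 0, 0, -0.908, 0.5],
  [0.534, -0.428, -0.06, 0, 0, -0.908, 0.5],
  [0.534, -0.428, -0.06, 0, 0, -0.908, 0.5],
  [0.534, -0.428, -0.06, 0, 0, -0.908, 0.5],
])

```text
time_s: 2.02
tool_pos: [341.8, -273.0, 277.9]
ee_rot: [[0.27, 0.963, 0.001], [0.963, -0.27, -0.0], [-0.0, 0.001, -1.0]]
contact_force: [1.5, -0.2, -0.3]
width: 48.8
```

```bash
python3 go.py -95 75 270
```

```text
t 2.025 rigpos [-187.6784 -325.7103  277.9472] shift [0.4002 0.0949 0.0079] rot [0.0006 0.0003 0.0056] w 48.76823553606376 F [ 1.5022 -0.1591 -0.2701]
```

Emit:
carry_out([
  [0.39, 0.092, 0, 0, 0, 0.005, 0.5],
  [0.39, 0.092, 0, 0, 0, 0.005, 0.5],
  [0.39, 0.092, 0, 0, 0, 0.005, 0.5],
  [0.39, 0.092, 0, 0, 0, 0.005, 0.5],
  [0.39, 0.092, 0, 0, 0, 0.005, 0.5],
])

```text
time_s: 2.65
tool_pos: [494.7, -0.1, 278.0]
ee_rot: [[0.28, 0.96, 0.001], [0.96, -0.28, -0.0], [0.0, 0.001, -1.0]]
contact_force: [1.2, -1.2, 0.3]
width: 46.3
```

```bash
python3 go.py -95 75 270
```

```text
t 2.65 rigpos [-115.895   -21.2351  278.0027] shift [0.0963 0.0204 0.008 ] rot [ 0.0007 -0.     -0.0046] w 46.30653818477114 F [ 1.1735 -1.2405  0.3185]
```

Emit:
carry_out([
  [0.096, 0.0205, 0.008, 0, 0, -0.0045, 0.5],
  [0.096, 0.0205, 0.008, 0, 0, -0.0045, 0.5],
  [0.096, 0.0205, 0.008, 0, 0, -0.0045, 0.5],
])

```text
time_s: 3.02
tool_pos: [540.9, 86.1, 269.1]
ee_rot: [[0.273, 0.962, -0.001], [0.962, -0.273, 0.0], [-0.0, -0.001, -1.0]]
contact_force: [0.2, -0.0, 0.3]
width: 46.4
```

```bash
python3 - <<'E'
from rig import *
import go
np.set_printoptions(precision=1,suppress=True)
o=robot.get_obs()
w=shot('wrist','w1.png')
R=np.array(o['ee_rot']);T=np.array(o['tool_pos']);H=np.array(w['hand_eye'])
print(H,w['fov_y'],w['cx'],w['cy'])
f=240/np.tan(np.radians(w['fov_y'])/2)
v,u=np.mgrid[0:480,0:640];z=w['range_z'].astype(float)
X=np.stack([(u-w['cx'])*z/f,(v-w['cy'])*z/f,z],-1)
P=w2r((X@H[:3,:3].T+H[:3,3])@R.T+T); ok=z>0
q=P[ok&(P[...,2]>212)&(P[...,2]<240)&(abs(P[...,0]+95)<20)&(abs(P[...,1]-75)<30)]
if len(q): print('tab',len(q),q.mean(0),np.percentile(q,[1,50,99],axis=0))
q=P[ok&(P[...,2]>170)&(P[...,2]<205)&(abs(P[...,0]+5)<60)&(abs(P[...,1]-20)<60)]
if len(q): print('dial',len(q),q.mean(0),np.percentile(q,[1,50,99],axis=0), cv2.minEnclosingCircle(q[:,:2].astype(np.float32)))
E
python3 go.py -95 75 202
```

```text
[[   0.    -1.    -0.3   79.3]
 [   1.     0.    -0.    -0.7]
 [   0.    -0.3    1.  -166. ]
 [   0.     0.     0.     1. ]] 59.72678072192163 322.6772068423139 242.08014860374345
tab 1470 [-95.   76.1 228.7] [[-101.7   61.   213.2]
 [ -94.9   76.6  230.2]
 [ -88.1   86.7  231.8]]
dial 7573 [  0.2  36.3 190.3] [[-63.4  12.  176.8]
 [  0.7  36.3 190.9]
 [ 40.   61.2 194.6]] ((-11.555436134338379, 20.036630630493164), 54.27880859375)
t 3.075 rigpos [-95.3465  73.0064 269.363 ] shift [0.002  0.0004 0.0674] rot [-0.0007  0.0004  0.0014] w 46.55431467538627 F [-0.4731 -0.5142  0.6644]
```

View pics/w1.png

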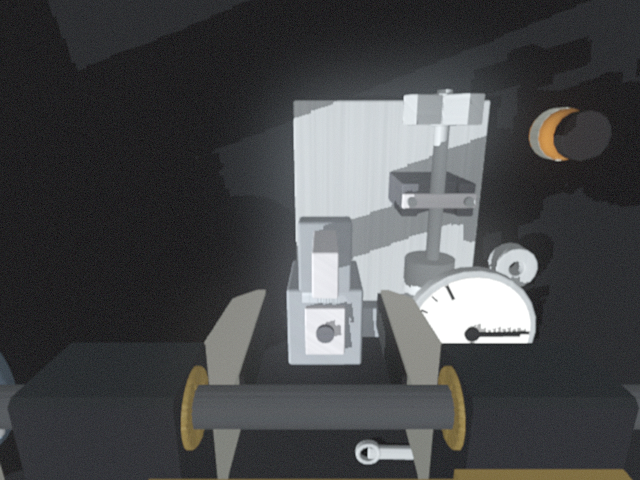

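Emit:
carry_out([
  [0.002, 0, 0.05, 0, 0, 0, 0.5],
  [0.002, 0, 0.068, 0, 0, 0, 0.5],
  [0.002, 0, 0.068, 0, 0, 0, 0.1],
  [0.002, 0, 0.068, 0, 0, 0, 0.0],
  [0.002, 0, 0.068, 0, 0, 0, 0.0],
])

```text
time_s: 3.7
tool_pos: [541.5, 86.0, 202.9]
ee_rot: [[0.276, 0.961, 0.002], [0.961, -0.276, 0.0], [0.001, 0.002, -1.0]]
contact_force: [-0.1, 0.4, 0.7]
width: 21.0
```

```bash
python3 go.py -95 75 202
```

```text
t 3.7 rigpos [-94.6215  74.3698 202.9206] shift [ 0.0006 -0.0004  0.0009] rot [ 0.0018 -0.0007 -0.0006] w 21.0345839032276 F [-0.0865  0.4265  0.714 ]
```

Emit:
carry_out([
  [0, 0, 0, 0, 0, 0, 0.0],
  [0, 0, 0, 0, 0, 0, 0.0],
  [0, 0, 0.004, 0, 0, 0, 0.0],
  [0, 0, 0.008, 0, 0, 0, 0.0],
  [0, 0, 0.012, 0, 0, 0, 0.0],
])

```text
time_s: 4.32
tool_pos: [542.1, 86.0, 190.9]
ee_rot: [[0.276, 0.961, 0.003], [0.961, -0.276, -0.0], [0.0, 0.003, -1.0]]
contact_force: [1.9, -3.6, 7.8]
width: 13.8
```

```bash
cat > dial.py <<'E'
from rig import *
import sys
np.set_printoptions(precision=2,suppress=True)
def rectify(p,zd,f=None,cam='world',o=None):
    # top-down view of the dial plane in rig frame, 4 px/mm; image up = rig +y, right = +x
    ks=6; half=50; n=2*half*ks
    c=[(-half,20+half),(half,20+half),(half,20-half),(-half,20-half)]
    if 'R' in p: src=np.array([proj(p,r2w([a,b,zd])) for a,b in c],np.float32)
    else:
        R=np.array(o['ee_rot']);T=np.array(o['tool_pos']);H=np.array(p['hand_eye']);src=[]
        fl=240/np.tan(np.radians(p['fov_y'])/2)
        for a,b in c:
            t=R.T@(r2w([a,b,zd])-T); q=H[:3,:3].T@(t-H[:3,3]); src.append([p['cx']+fl*q[0]/q[2],p['cy']+fl*q[1]/q[2]])
        src=np.array(src,np.float32)
    dst=np.array([(0,0),(n,0),(n,n),(0,n)],np.float32)
    return cv2.warpPerspective(p['pixels'],cv2.getPerspectiveTransform(src,dst),(n,n),flags=cv2.INTER_LINEAR)
if __name__=='__main__':
    zd=float(sys.argv[1]); tag=sys.argv[2]; ims=[]
    for cam in sys.argv[3:] or ['top','scene']:
        o=robot.get_obs(); p=shot(cam); im=rectify(p,zd,o=o); ims.append(im)
    a=np.hstack(ims); a=cv2.resize(a,None,fx=400/600,fy=400/600)
    cv2.imwrite(f'pics/{tag}.png',cv2.cvtColor(a,cv2.COLOR_RGB2BGR))
    print(o['time_s'],w2r(o['tool_pos']),o['contact_force'],o['width'])
E
python3 dial.py 180 d1 top scene
```

```text
4.375 [-94.13  74.47 190.41] [ 3.95 -3.36  5.58] 14.01954769855493
```

View pics/d1.png

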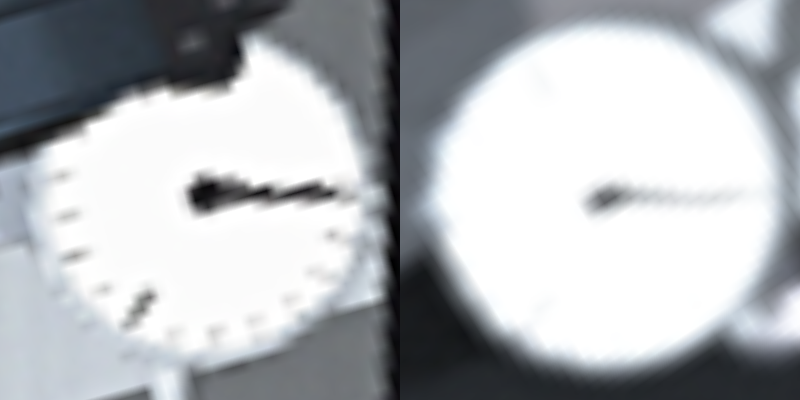

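Emit:
carry_out([
  [0, 0, 0.002, 0, 0, 0, 0.0],
  [0, 0, 0.004, 0, 0, 0, 0.0],
  [0, 0, 0.006, 0, 0, 0, 0.0],
  [0, 0, 0.008, 0, 0, 0, 0.0],
  [0, 0, 0.01, 0, 0, 0, 0.0],
])

```text
time_s: 5.05
tool_pos: [542.0, 86.0, 180.9]
ee_rot: [[0.276, 0.961, 0.003], [0.961, -0.276, -0.0], [0.0, 0.003, -1.0]]
contact_force: [2.5, -2.6, 6.7]
width: 13.8
```

```bash
python3 dial.py 169 d2 top scene
```

```text
5.1 [-94.13  74.5  180.63] [ 3.17 -2.52  5.85] 13.856341906647634
```

View pics/d2.png

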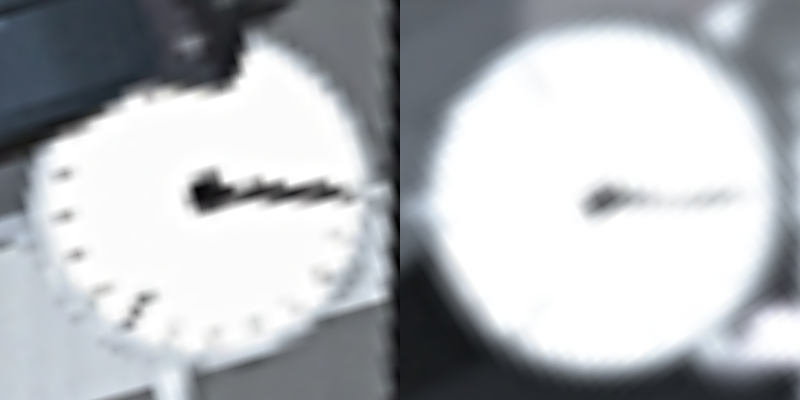

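Emit:
carry_out([
  [0, 0, 0.002, 0, 0, 0, 0.0],
  [0, 0, 0.004, 0, 0, 0, 0.0],
  [0, 0, 0.006, 0, 0, 0, 0.0],
  [0, 0, 0.006, 0, 0, 0, 0.0],
])

```text
time_s: 5.65
tool_pos: [542.1, 86.0, 174.9]
ee_rot: [[0.276, 0.961, 0.003], [0.961, -0.276, -0.0], [0.0, 0.003, -1.0]]
contact_force: [3.1, -3.3, 6.1]
width: 14.0
```

```bash
python3 dial.py 163 d3 top scene
```

```text
5.7 [-94.12  74.52 174.92] [ 2.36 -3.56  7.5 ] 13.505876877834956
```

View pics/d3.png

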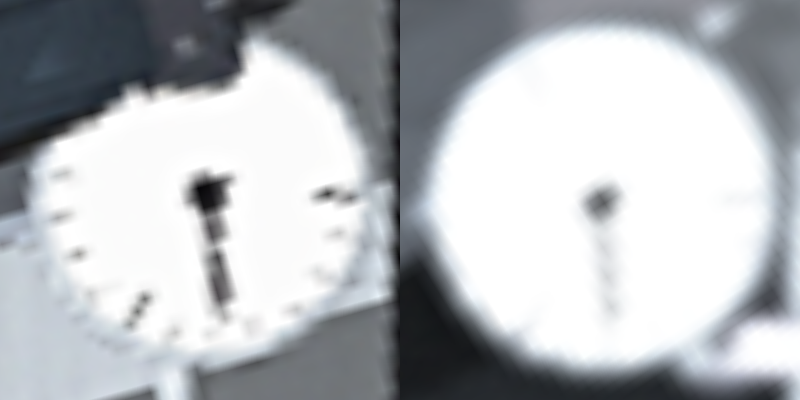

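Emit:
carry_out([
  [0, 0, 0.001, 0, 0, 0, 0.0],
  [0, 0, 0.002, 0, 0, 0, 0.0],
  [0, 0, 0.002, 0, 0, 0, 0.0],
  [0, 0, 0.002, 0, 0, 0, 0.0],
  [0, 0, 0.002, 0, 0, 0, 0.0],
])

```text
time_s: 6.38
tool_pos: [542.0, 86.0, 173.0]
ee_rot: [[0.276, 0.961, 0.003], [0.961, -0.276, -0.0], [0.0, 0.003, -1.0]]
contact_force: [2.9, -3.0, 8.9]
width: 14.0
```

```bash
python3 dial.py 161 d4 top scene
```

```text
6.425 [-94.13  74.5  173.05] [ 1.62 -3.2   9.37] 13.878150812195566
```

View pics/d4.png

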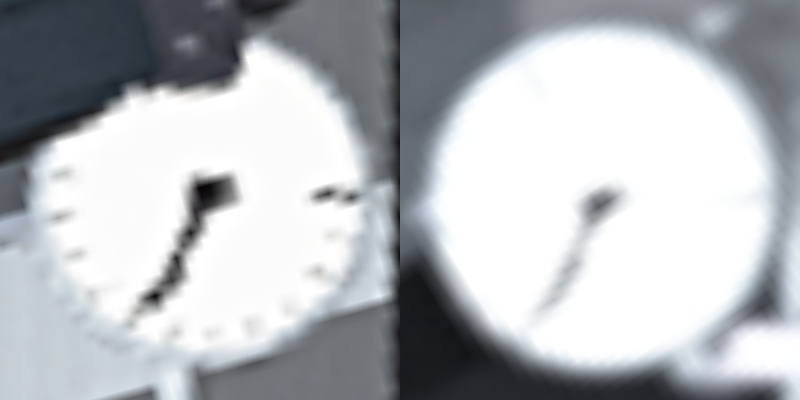

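Emit:
carry_out([
  [0, 0, 0, 0, 0, 0, 0.0],
  [0, 0, 0, 0, 0, 0, 0.4],
  [0, 0, 0, 0, 0, 0, 0.45],
  [0, 0, 0, 0, 0, 0, 0.45],
  [0, 0, -0.03, 0, 0, 0, 0.45],
])

```text
time_s: 7.1
tool_pos: [539.9, 86.2, 200.2]
ee_rot: [[0.276, 0.961, -0.005], [0.961, -0.276, -0.0], [-0.002, -0.004, -1.0]]
contact_force: [-0.1, -1.0, 0.9]
width: 41.7
```

```bash
python3 dial.py 161 d5 top scene; python3 go.py 2 -127 173
```

```text
7.15 [-94.25  74.92 205.29] [1.62 0.15 5.3 ] 41.709356941447744
t 7.2 rigpos [-94.0641  74.9818 204.0494] shift [-0.202   0.096   0.0311] rot [ 0.0036 -0.0014 -0.0001] w 41.37009166242017 F [ 0.2034 -0.364  -1.301 ]
```

View pics/d5.png

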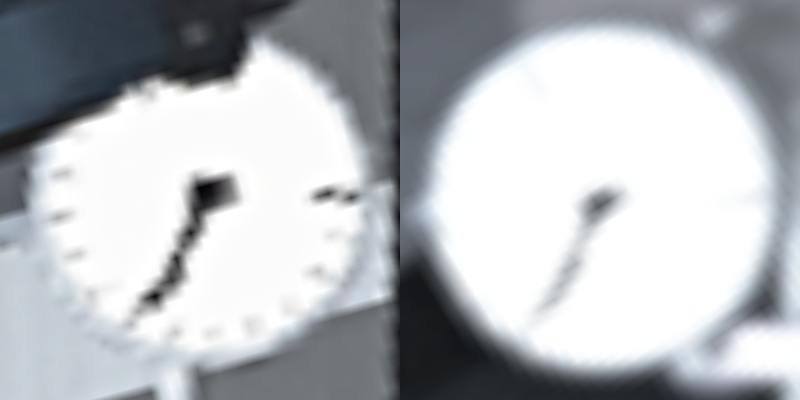

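Emit:
carry_out([
  [0, 0, -0.045, 0, 0, 0, 0.45],
  [-0.06, 0.028, -0.045, 0, 0, 0, 0.45],
  [-0.12, 0.056, -0.045, 0, 0, 0, 0.45],
  [-0.17, 0.08, -0.02, 0, 0, 0, 0.45],
  [-0.202, 0.096, 0.0, 0, 0, 0, 0.45],
])

```text
time_s: 7.82
tool_pos: [577.4, -136.7, 200.3]
ee_rot: [[0.277, 0.961, -0.0], [0.961, -0.277, 0.0], [-0.0, -0.0, -1.0]]
contact_force: [0.6, 0.2, 0.2]
width: 41.7
```

```bash
python3 go.py 2 -127 96; python3 - <<'E'
from rig import *
np.set_printoptions(precision=1,suppress=True)
o=robot.get_obs()
w=shot('wrist','w2.png')
R=np.array(o['ee_rot']);T=np.array(o['tool_pos']);H=np.array(w['hand_eye'])
f=240/np.tan(np.radians(w['fov_y'])/2)
v,u=np.mgrid[0:480,0:640];z=w['range_z'].astype(float)
X=np.stack([(u-w['cx'])*z/f,(v-w['cy'])*z/f,z],-1)
P=w2r((X@H[:3,:3].T+H[:3,3])@R.T+T); ok=z>0
q=P[ok&(P[...,2]>95)&(P[...,2]<130)&(abs(P[...,0])<30)&(P[...,1]>-160)&(P[...,1]<-100)]
if len(q): print('sleeve',len(q),q.mean(0),np.percentile(q,[1,50,99],axis=0))
E
```

```text
t 7.825 rigpos [   1.2592 -129.8016  200.2718] shift [0.0028 0.0008 0.1043] rot [-0.0004  0.     -0.0015] w 41.6860961360152 F [0.5711 0.2098 0.1536]
sleeve 1800 [   3.2 -124.5  120. ] [[  -3.7 -152.9  114.2]
 [   3.1 -124.   120.6]
 [  10.1 -101.   122.9]]
```

View pics/w2.png

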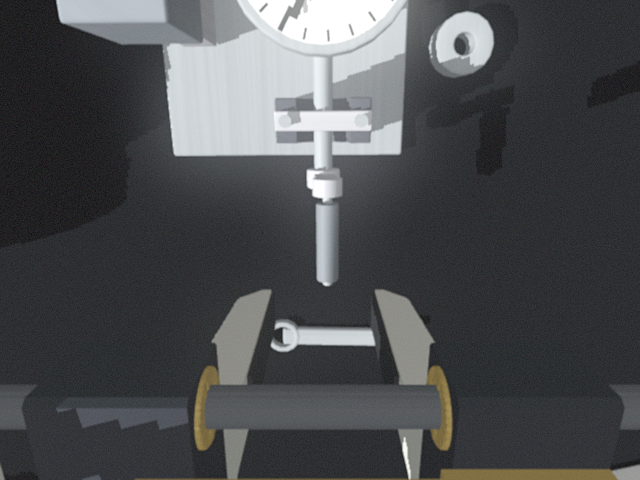

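Emit:
carry_out([
  [0.001, 0.0018, 0.06, 0, 0, 0, 0.45],
  [0.001, 0.0018, 0.104, 0, 0, 0, 0.45],
  [0.001, 0.0018, 0.104, 0, 0, 0, 0.0],
  [0.001, 0.0018, 0.104, 0, 0, 0, 0.0],
  [0.001, 0.0018, 0.104, 0, 0, 0, 0.0],
])

```text
time_s: 8.5
tool_pos: [580.7, -134.1, 99.7]
ee_rot: [[0.276, 0.961, 0.003], [0.961, -0.276, -0.001], [-0.0, 0.003, -1.0]]
contact_force: [-0.0, 1.0, 0.4]
width: 16.5
```

Emit:
carry_out([
  [0, 0, 0, 0, 0, 0, 0.0],
  [0, 0, 0, 0, 0, 0, 0.0],
])

```text
time_s: 8.75
tool_pos: [580.8, -134.2, 99.6]
ee_rot: [[0.276, 0.961, 0.003], [0.961, -0.276, -0.001], [0.0, 0.003, -1.0]]
contact_force: [0.7, 0.6, 7.6]
width: 13.4
```

```bash
python3 go.py 3 -129 96; python3 dial.py 161 d6 top wrist
```

```text
t 8.75 rigpos [   3.7487 -126.4268   99.5742] shift [-0.0026 -0.0008  0.0036] rot [ 0.0033 -0.     -0.0002] w 13.381379252091108 F [0.6698 0.6398 7.5666]
8.8 [   3.78 -126.45   99.6 ] [0.68 0.73 7.59] 13.150534863452009
```

View pics/d6.png

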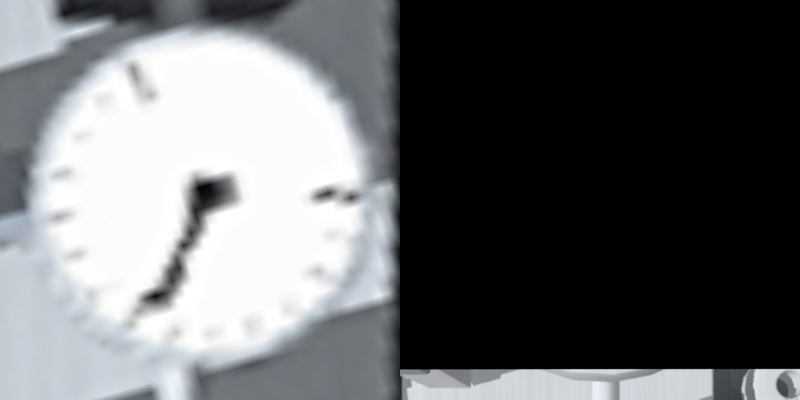

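```bash
cat > crank.py <<'E'
import numpy as np,sys
a,b,n=float(sys.argv[1]),float(sys.argv[2]),int(sys.argv[3])
calls=int(sys.argv[4]) if len(sys.argv)>4 else 1
for c in range(calls):
    A=a+(b-a)*c; print('from %.2f'%A,[[0,round(.03*(np.sin(t)-np.sin(A)),4),round(-.03*(np.cos(t)-np.cos(A)),4),0,0,0,0] for t in A+(b-a)*np.arange(1,n+1)/n])
E
python3 crank.py 0.11 1.11 5 8
cat > needle.py <<'E'
from dial import *
o=robot.get_obs(); p=shot('top'); im=rectify(p,float(sys.argv[1])).astype(float).mean(2)
im=cv2.GaussianBlur(im,(0,0),4)
t=np.linspace(-0.5,4.8,531); 
# centre in px: (300,300)->offset hub measured
cx,cy=(float(a) for a in (sys.argv[2:4] or (307,285)))
prof=[np.mean([im[int(round(cy+r*np.sin(a))),int(round(cx+r*np.cos(a)))] for r in range(60,150,3)]) for a in t]
i=int(np.argmin(prof)); print('needle',round(t[i],3),'dark',prof[i],np.median(prof),'t',o['time_s'],'rig',w2r(o['tool_pos']),'F',o['contact_force'],o['width'])
E
python3 needle.py 161
```

```text
from 0.11 [[0, np.float64(0.0059), np.float64(0.0012), 0, 0, 0, 0], [0, np.float64(0.0114), np.float64(0.0036), 0, 0, 0, 0], [0, np.float64(0.0163), np.float64(0.0071), 0, 0, 0, 0], [0, np.float64(0.0204), np.float64(0.0114), 0, 0, 0, 0], [0, np.float64(0.0236), np.float64(0.0165), 0, 0, 0, 0]]
from 1.11 [[0, np.float64(0.0021), np.float64(0.0056), 0, 0, 0, 0], [0, np.float64(0.0031), np.float64(0.0115), 0, 0, 0, 0], [0, np.float64(0.0028), np.float64(0.0175), 0, 0, 0, 0], [0, np.float64(0.0014), np.float64(0.0233), 0, 0, 0, 0], [0, np.float64(-0.0011), np.float64(0.0287), 0, 0, 0, 0]]
from 2.11 [[0, np.float64(-0.0036), np.float64(0.0048), 0, 0, 0, 0], [0, np.float64(-0.008), np.float64(0.0088), 0, 0, 0, 0], [0, np.float64(-0.0132), np.float64(0.0118), 0, 0, 0, 0], [0, np.float64(-0.0189), np.float64(0.0138), 0, 0, 0, 0], [0, np.float64(-0.0248), np.float64(0.0146), 0, 0, 0, 0]]
from 3.11 [[0, np.float64(-0.006), np.float64(-0.0004), 0, 0, 0, 0], [0, np.float64(-0.0118), np.float64(-0.002), 0, 0, 0, 0], [0, np.float64(-0.0171), np.float64(-0.0047), 0, 0, 0, 0], [0, np.float64(-0.021
[... 722 characters left out ...]
oat64(0.006), np.float64(-0.0004), 0, 0, 0, 0], [0, np.float64(0.0119), np.float64(0.0003), 0, 0, 0, 0], [0, np.float64(0.0176), np.float64(0.0022), 0, 0, 0, 0], [0, np.float64(0.0228), np.float64(0.0053), 0, 0, 0, 0], [0, np.float64(0.0272), np.float64(0.0092), 0, 0, 0, 0]]
from 7.11 [[0, np.float64(0.0036), np.float64(0.0048), 0, 0, 0, 0], [0, np.float64(0.0062), np.float64(0.0102), 0, 0, 0, 0], [0, np.float64(0.0076), np.float64(0.016), 0, 0, 0, 0], [0, np.float64(0.0079), np.float64(0.022), 0, 0, 0, 0], [0, np.float64(0.0069), np.float64(0.0279), 0, 0, 0, 0]]
needle 1.92 dark 99.67497421760997 251.2651530641429 t 8.85 rig [   3.76 -126.45   99.59] F [-0.21  0.45  7.49] 12.696601785840105
```

Emit:
carry_out([
  [0, 0.0059, 0.0012, 0, 0, 0, 0],
  [0, 0.0114, 0.0036, 0, 0, 0, 0],
  [0, 0.0163, 0.0071, 0, 0, 0, 0],
  [0, 0.0204, 0.0114, 0, 0, 0, 0],
  [0, 0.0236, 0.0165, 0, 0, 0, 0],
])

```text
time_s: 9.52
tool_pos: [604.5, -140.9, 83.6]
ee_rot: [[0.276, 0.961, 0.005], [0.961, -0.276, -0.001], [0.0, 0.006, -1.0]]
contact_force: [2.6, 0.5, 8.5]
width: 13.2
```

```bash
cat > needle.py <<'E'
from dial import *
o=robot.get_obs(); p=shot('top'); im3=rectify(p,float(sys.argv[1])); im=im3.astype(float).mean(2)
im=cv2.GaussianBlur(im,(0,0),3)
n=600; v,u=np.mgrid[0:n,0:n]
D=np.clip(160-im,0,None)
# pivot: dark blob near middle
m=np.hypot(u-305,v-290)<30; W=D*m; cx,cy=(W*u).sum()/W.sum(),(W*v).sum()/W.sum()
r=np.hypot(u-300,v-300)
# needle tip direction: dark pixels with radius 60..185 grouped in angle
t=np.linspace(-0.6,4.9,551)
prof=np.array([np.mean([D[int(round(285+q*np.sin(a))),int(round(307+q*np.cos(a)))] for q in range(55,130,3)]) for a in t])
i=int(np.argmax(prof)); m=(abs((np.arctan2(v-285,u-307)-t[i]+np.pi)%(2*np.pi)-np.pi)<0.3)&(np.hypot(u-307,v-285)>40)&(np.hypot(u-307,v-285)<150)
W=D*m; mx,my=(W*u).sum()/W.sum(),(W*v).sum()/W.sum()
a=np.arctan2(my-285,mx-307)%(2*np.pi)
print('needle peak %.2f centroid %.3f'%(t[i],a),'pivot',cx,cy,'t',o['time_s'],'rig',w2r(o['tool_pos']),'F',o['contact_force'],o['width'])
if len(sys.argv)>2: cv2.imwrite(f'pics/{sys.argv[2]}.png',cv2.cvtColor(im3,cv2.COLOR_RGB2BGR))
E
python3 needle.py 161 e1
```

```text
needle peak 2.52 centroid 2.530 pivot 307.1668088222386 292.87844901207706 t 9.525 rig [  28.4  -126.35   83.6 ] F [2.6  0.47 8.47] 13.210126393599847
```

View pics/e1.png

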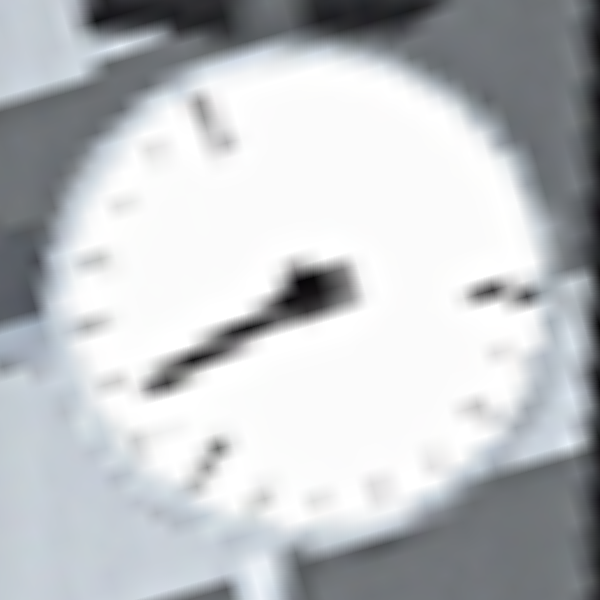

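Emit:
carry_out([
  [0, 0.0021, 0.0056, 0, 0, 0, 0],
  [0, 0.0031, 0.0115, 0, 0, 0, 0],
  [0, 0.0028, 0.0175, 0, 0, 0, 0],
  [0, 0.0014, 0.0233, 0, 0, 0, 0],
  [0, -0.0011, 0.0287, 0, 0, 0, 0],
])

```text
time_s: 10.2
tool_pos: [603.8, -140.7, 54.5]
ee_rot: [[0.276, 0.961, 0.007], [0.961, -0.276, -0.002], [0.0, 0.007, -1.0]]
contact_force: [5.4, 0.1, 4.4]
width: 13.2
```

```bash
sed -i 's/285/292/g' needle.py; python3 needle.py 161 e2
```

```text
needle peak 3.26 centroid 3.259 pivot 307.06361093140515 290.4673870009817 t 10.2 rig [  27.73 -126.35   54.51] F [5.43 0.14 4.41] 13.202721251118538
```

Emit:
carry_out([
  [0, -0.0036, 0.0048, 0, 0, 0, 0],
  [0, -0.008, 0.0088, 0, 0, 0, 0],
  [0, -0.0132, 0.0118, 0, 0, 0, 0],
  [0, -0.0189, 0.0138, 0, 0, 0, 0],
  [0, -0.0248, 0.0146, 0, 0, 0, 0],
])

```text
time_s: 10.88
tool_pos: [579.6, -133.9, 39.7]
ee_rot: [[0.276, 0.961, 0.006], [0.961, -0.276, -0.002], [0.0, 0.006, -1.0]]
contact_force: [5.9, -0.3, 6.2]
width: 13.2
```

```bash
python3 needle.py 161 e3
```

```text
needle peak 3.24 centroid 3.235 pivot 307.2861247864175 290.4959563537911 t 10.875 rig [   2.57 -126.47   39.69] F [ 5.94 -0.29  6.21] 13.154311002650468
```

View pics/e3.png

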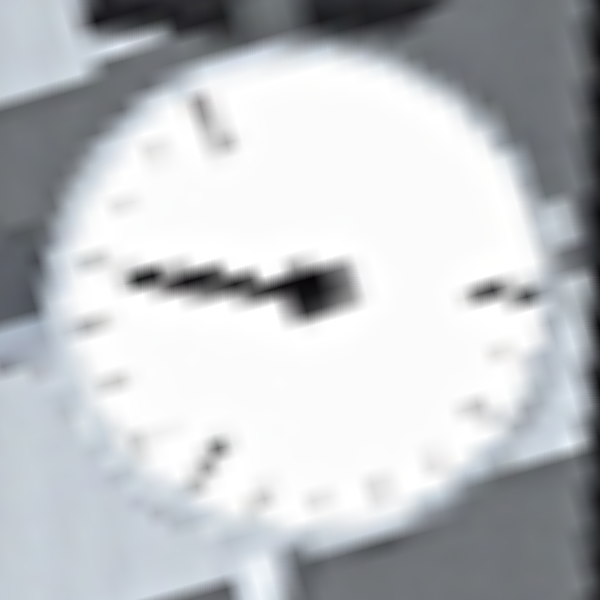

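Emit:
carry_out([
  [0, -0.006, -0.0004, 0, 0, 0, 0],
  [0, -0.0118, -0.002, 0, 0, 0, 0],
  [0, -0.0171, -0.0047, 0, 0, 0, 0],
  [0, -0.0218, -0.0084, 0, 0, 0, 0],
  [0, -0.0257, -0.013, 0, 0, 0, 0],
])

```text
time_s: 11.55
tool_pos: [555.2, -127.0, 52.6]
ee_rot: [[0.276, 0.961, 0.006], [0.961, -0.276, -0.002], [-0.0, 0.007, -1.0]]
contact_force: [9.6, -2.0, -0.9]
width: 12.8
```

```bash
python3 needle.py 161 e4
```

```text
needle peak 2.58 centroid 2.587 pivot 307.24097311723875 292.7753723315893 t 11.55 rig [ -22.85 -126.56   52.64] F [ 9.65 -2.   -0.86] 12.782323579247201
```

Emit:
carry_out([
  [0, -0.0029, -0.0052, 0, 0, 0, 0],
  [0, -0.0047, -0.011, 0, 0, 0, 0],
  [0, -0.0053, -0.0169, 0, 0, 0, 0],
  [0, -0.0047, -0.0229, 0, 0, 0, 0],
  [0, -0.0029, -0.0286, 0, 0, 0, 0],
])

```text
time_s: 12.22
tool_pos: [551.8, -126.0, 80.5]
ee_rot: [[0.276, 0.961, 0.005], [0.961, -0.276, -0.001], [-0.0, 0.005, -1.0]]
contact_force: [10.5, -3.4, -10.4]
width: 13.3
```

```bash
python3 needle.py 161 e5
```

```text
needle peak 1.97 centroid 1.951 pivot 309.04537574735616 292.7232106496379 t 12.225 rig [ -26.34 -126.57   80.47] F [ 10.5   -3.4  -10.42] 13.30970647748804
```

Emit:
carry_out([
  [0, 0.0029, -0.0053, 0, 0, 0, 0],
  [0, 0.0067, -0.0099, 0, 0, 0, 0],
  [0, 0.0114, -0.0136, 0, 0, 0, 0],
  [0, 0.0167, -0.0163, 0, 0, 0, 0],
  [0, 0.0225, -0.0179, 0, 0, 0, 0],
])

```text
time_s: 12.9
tool_pos: [570.5, -131.3, 98.3]
ee_rot: [[0.276, 0.961, -0.003], [0.961, -0.276, 0.001], [-0.0, -0.003, -1.0]]
contact_force: [-8.9, 2.5, 9.5]
width: 13.2
```

```bash
python3 needle.py 161 e6
```

```text
needle peak 1.85 centroid 1.837 pivot 309.5936103115358 292.9000741466426 t 12.9 rig [  -6.85 -126.5    98.31] F [-8.92  2.52  9.45] 13.175335034810198
```

View pics/e6.png

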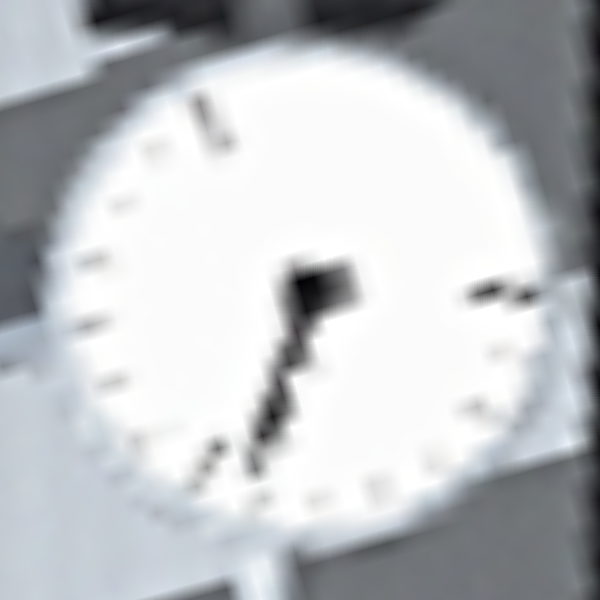

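Emit:
carry_out([
  [0, 0.006, -0.0004, 0, 0, 0, 0],
  [0, 0.0119, 0.0003, 0, 0, 0, 0],
  [0, 0.0176, 0.0022, 0, 0, 0, 0],
  [0, 0.0228, 0.0053, 0, 0, 0, 0],
  [0, 0.0272, 0.0092, 0, 0, 0, 0],
])

```text
time_s: 13.58
tool_pos: [599.6, -139.5, 90.6]
ee_rot: [[0.276, 0.961, 0.004], [0.961, -0.276, -0.001], [0.0, 0.005, -1.0]]
contact_force: [-0.3, 0.6, 8.8]
width: 13.2
```

```bash
python3 needle.py 161 e7;sed -i 's/round(/float(round(/g;s/,4)/,4))/g' crank.py; python3 crank.py 8.11 8.41 2; python3 crank.py 8.41 8.56 1 8
```

```text
needle peak 2.40 centroid 2.390 pivot 308.32756436880743 292.38106532097316 t 13.575 rig [  23.38 -126.35   90.58] F [-0.32  0.58  8.8 ] 13.168816275088519
from 8.11 [[0, -0.0015, 0.0043, 0, 0, 0, 0], [0, -0.0035, 0.0082, 0, 0, 0, 0]]
from 8.41 [[0, -0.0027, 0.0036, 0, 0, 0, 0]]
from 8.56 [[0, -0.0032, 0.0032, 0, 0, 0, 0]]
from 8.71 [[0, -0.0036, 0.0027, 0, 0, 0, 0]]
from 8.86 [[0, -0.004, 0.0021, 0, 0, 0, 0]]
from 9.01 [[0, -0.0042, 0.0015, 0, 0, 0, 0]]
from 9.16 [[0, -0.0044, 0.0008, 0, 0, 0, 0]]
from 9.31 [[0, -0.0045, 0.0002, 0, 0, 0, 0]]
from 9.46 [[0, -0.0045, -0.0005, 0, 0, 0, 0]]
```

Emit:
carry_out([
  [0, 0.0036, 0.0048, 0, 0, 0, 0],
  [0, 0.0062, 0.0102, 0, 0, 0, 0],
  [0, 0.0076, 0.016, 0, 0, 0, 0],
  [0, 0.0079, 0.022, 0, 0, 0, 0],
  [0, 0.0069, 0.0279, 0, 0, 0, 0],
])

```text
time_s: 14.25
tool_pos: [607.0, -141.6, 62.5]
ee_rot: [[0.276, 0.961, 0.006], [0.961, -0.276, -0.002], [0.0, 0.006, -1.0]]
contact_force: [3.5, 0.3, 6.1]
width: 12.8
```

```bash
python3 needle.py 161 e8
```

```text
needle peak 3.11 centroid 3.109 pivot 306.47433984486815 291.0589306600029 t 14.25 rig [  30.99 -126.33   62.53] F [3.5  0.3  6.13] 12.751347988497793
```

Now fine steps through the high spot with a settle row.

Emit:
carry_out([
  [0, -0.0015, 0.0043, 0, 0, 0, 0],
  [0, -0.0035, 0.0082, 0, 0, 0, 0],
  [0, -0.0035, 0.0082, 0, 0, 0, 0],
])

```text
time_s: 14.68
tool_pos: [603.2, -140.5, 53.5]
ee_rot: [[0.276, 0.961, 0.005], [0.961, -0.276, -0.001], [0.0, 0.005, -1.0]]
contact_force: [6.8, 0.1, -2.4]
width: 13.1
```

```bash
python3 needle.py 161
```

```text
needle peak 3.28 centroid 3.285 pivot 307.17509585965576 290.52049658616966 t 14.675 rig [  27.03 -126.37   53.53] F [ 6.76  0.06 -2.42] 13.105843491088171
```

Emit:
carry_out([
  [0, -0.0027, 0.0036, 0, 0, 0, 0],
  [0, -0.0027, 0.0036, 0, 0, 0, 0],
])

```text
time_s: 14.98
tool_pos: [600.4, -139.7, 49.8]
ee_rot: [[0.276, 0.961, 0.005], [0.961, -0.276, -0.001], [0.0, 0.005, -1.0]]
contact_force: [6.7, -0.7, -2.0]
width: 13.4
```

```bash
python3 needle.py 161
```

```text
needle peak 3.35 centroid 3.338 pivot 306.85223990761597 290.1232168931522 t 14.975 rig [  24.15 -126.38   49.76] F [ 6.65 -0.71 -2.01] 13.375520830427586
```

Emit:
carry_out([
  [0, -0.0032, 0.0032, 0, 0, 0, 0],
  [0, -0.0032, 0.0032, 0, 0, 0, 0],
])

```text
time_s: 15.28
tool_pos: [597.0, -138.8, 46.5]
ee_rot: [[0.276, 0.961, 0.004], [0.961, -0.276, -0.001], [0.0, 0.004, -1.0]]
contact_force: [3.6, -0.2, -3.0]
width: 12.9
```

```bash
python3 needle.py 161 e9
```

```text
needle peak 3.34 centroid 3.338 pivot 306.78880870056696 290.055365422119 t 15.275 rig [  20.68 -126.37   46.47] F [ 3.62 -0.21 -2.99] 12.861819762945208
```

Emit:
carry_out([
  [0, -0.0036, 0.0027, 0, 0, 0, 0],
  [0, -0.0036, 0.0027, 0, 0, 0, 0],
])

```text
time_s: 15.58
tool_pos: [593.1, -137.7, 43.7]
ee_rot: [[0.276, 0.961, 0.003], [0.961, -0.276, -0.001], [0.0, 0.003, -1.0]]
contact_force: [3.7, -0.3, -0.7]
width: 13.2
```

```bash
python3 needle.py 161
```

```text
needle peak 3.34 centroid 3.339 pivot 306.79671823781075 290.0707633013665 t 15.575 rig [  16.58 -126.41   43.67] F [ 3.66 -0.33 -0.68] 13.156364685864354
```

Emit:
carry_out([
  [0, -0.004, 0.0021, 0, 0, 0, 0],
  [0, -0.004, 0.0021, 0, 0, 0, 0],
])

```text
time_s: 15.88
tool_pos: [588.4, -136.4, 41.4]
ee_rot: [[0.276, 0.961, 0.001], [0.961, -0.276, -0.0], [0.0, 0.001, -1.0]]
contact_force: [0.3, 1.0, 4.8]
width: 13.3
```

```bash
python3 needle.py 161 e10
```

```text
needle peak 3.35 centroid 3.339 pivot 306.7752197134829 290.1517318885368 t 15.875 rig [  11.73 -126.46   41.36] F [0.34 1.02 4.81] 13.27731460789441
```

Emit:
carry_out([
  [0, -0.0042, 0.0015, 0, 0, 0, 0],
  [0, -0.0042, 0.0015, 0, 0, 0, 0],
])

```text
time_s: 16.18
tool_pos: [584.7, -135.3, 40.2]
ee_rot: [[0.276, 0.961, 0.002], [0.961, -0.276, -0.0], [0.0, 0.002, -1.0]]
contact_force: [-0.7, 1.9, 8.8]
width: 12.8
```

```bash
python3 needle.py 161
```

```text
needle peak 3.30 centroid 3.297 pivot 307.16965179649276 290.4883523773272 t 16.175 rig [   7.87 -126.43   40.24] F [-0.73  1.94  8.83] 12.82144705620093
```

Emit:
carry_out([
  [0, -0.0044, 0.0008, 0, 0, 0, 0],
  [0, -0.0044, 0.0008, 0, 0, 0, 0],
])

```text
time_s: 16.48
tool_pos: [580.9, -134.2, 39.7]
ee_rot: [[0.276, 0.961, 0.003], [0.961, -0.276, -0.001], [0.0, 0.003, -1.0]]
contact_force: [1.2, 0.8, 9.6]
width: 13.1
```

```bash
python3 needle.py 161
```

```text
needle peak 3.26 centroid 3.252 pivot 307.0791121848051 290.4833271586032 t 16.475 rig [   3.89 -126.44   39.69] F [1.21 0.76 9.62] 13.117078651091289
```

Emit:
carry_out([
  [0, -0.0045, 0.0002, 0, 0, 0, 0],
  [0, -0.0045, 0.0002, 0, 0, 0, 0],
])

```text
time_s: 16.77
tool_pos: [576.9, -133.1, 39.7]
ee_rot: [[0.276, 0.961, 0.004], [0.961, -0.276, -0.001], [0.0, 0.004, -1.0]]
contact_force: [3.6, 1.0, 9.7]
width: 13.0
```

```bash
python3 needle.py 161 e11
```

```text
needle peak 3.19 centroid 3.184 pivot 306.2740812789394 290.77155692031204 t 16.775 rig [  -0.24 -126.49   39.68] F [3.64 1.   9.71] 12.964213031119616
```

```bash
python3 crank.py 9.46 8.82 4
```

```text
from 9.46 [[0, 0.0048, -0.0002, 0, 0, 0, 0], [0, 0.0095, -0.0012, 0, 0, 0, 0], [0, 0.014, -0.0029, 0, 0, 0, 0], [0, 0.0181, -0.0053, 0, 0, 0, 0]]
```

Emit:
carry_out([
  [0, 0.0048, -0.0002, 0, 0, 0, 0],
  [0, 0.0095, -0.0012, 0, 0, 0, 0],
  [0, 0.014, -0.0029, 0, 0, 0, 0],
  [0, 0.0181, -0.0053, 0, 0, 0, 0],
  [0, 0.0181, -0.0053, 0, 0, 0, 0],
])

```text
time_s: 17.45
tool_pos: [591.8, -137.3, 42.9]
ee_rot: [[0.276, 0.961, -0.003], [0.961, -0.276, 0.001], [0.0, -0.003, -1.0]]
contact_force: [-3.9, 1.7, 1.1]
width: 13.4
```

```bash
python3 needle.py 161 f1
```

```text
needle peak 3.34 centroid 3.337 pivot 306.80746579015266 290.1208141955567 t 17.45 rig [  15.27 -126.41   42.93] F [-3.94  1.72  1.12] 13.433341100027656
```

View pics/f1.png

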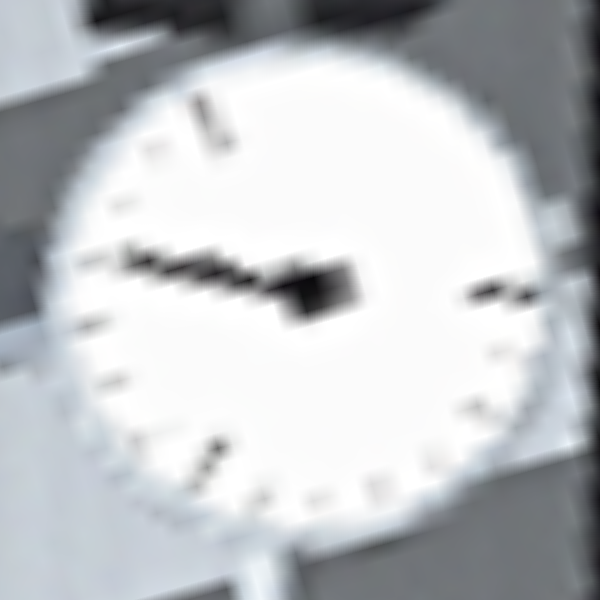

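Emit:
carry_out([
  [0, 0.0022, -0.0015, 0, 0, 0, 0],
  [0, 0.0022, -0.0015, 0, 0, 0, 0],
  [0, 0.0015, -0.001, 0, 0, 0, 0.3],
  [0, 0.0015, -0.001, 0, 0, 0, 0.45],
  [0, 0.0015, -0.001, 0, 0, 0, 0.45],
])

```text
time_s: 18.12
tool_pos: [594.7, -138.4, 44.7]
ee_rot: [[0.276, 0.961, 0.001], [0.961, -0.276, -0.0], [-0.0, 0.001, -1.0]]
contact_force: [-0.1, 1.0, -0.5]
width: 38.7
```

```bash
python3 needle.py 161 f2
```

```text
needle peak 3.34 centroid 3.343 pivot 306.8037524384022 290.1105181483847 t 18.125 rig [  18.33 -126.69   44.68] F [-0.08  1.02 -0.52] 38.72360261939512
```

Emit:
carry_out([
  [0, 0, -0.05, 0, 0, 0, 0.45],
  [0, 0, -0.11, 0, 0, 0, 0.45],
  [-0.06, 0, -0.17, 0, 0, 0, 0.45],
  [-0.06, 0, -0.19, 0, 0, 0, 0.45],
  [-0.06, 0, -0.19, 0, 0, 0, 0.45],
])

```text
time_s: 18.8
tool_pos: [578.6, -197.4, 237.3]
ee_rot: [[0.277, 0.961, 0.005], [0.961, -0.277, -0.002], [-0.001, 0.006, -1.0]]
contact_force: [0.3, -0.1, -0.2]
width: 41.7
```

```bash
python3 needle.py 161 f3; python3 - <<'E'
from rig import *
np.set_printoptions(precision=1,suppress=True)
p=shot('top','t9.png'); s=shot('scene','s9.png')
for q in (p,s):
    P=w2r(cloud(q)); m=~np.isnan(P[...,2])
    b=P[m&(P[...,2]>25)&(P[...,2]<130)&(abs(P[...,0])<60)&(P[...,1]<-103)&(P[...,1]>-150)]
    if len(b): print('sleeve',len(b),np.median(b,axis=0))
for n in ['beaker','wash_bottle','jar','spare_collar','wrench','screwdriver']:
    print(n,[d for d in robot.spot_in(n,p)[:1]],[d for d in robot.spot_in(n,s)[:1]])
E
```

```text
needle peak 3.34 centroid 3.343 pivot 306.7607893912603 290.06799557751066 t 18.8 rig [  19.05 -187.78  237.32] F [ 0.25 -0.07 -0.21] 41.74844180890924
sleeve 84 [  15.8 -125.9   66.9]
sleeve 94 [  20.1 -123.8   64.8]
beaker [{'centre': [485.4, 455.4, 60.2], 'confidence': 0.6}] [{'centre': [495.4, 443.1, 72.9], 'confidence': 0.69}]
wash_bottle [{'centre': [553.3, -491.5, 97.0], 'confidence': 0.85}] [{'centre': [571.8, -487.6, 81.9], 'confidence': 0.59}]
jar [{'centre': [775.2, 84.6, 52.7], 'confidence': 0.83}] [{'centre': [792.3, 87.8, 52.0], 'confidence': 0.93}]
spare_collar [{'centre': [712.9, -41.9, 24.9], 'confidence': 0.75}] [{'centre': [723.2, -38.0, 24.8], 'confidence': 0.54}]
wrench [{'centre': [635.7, 101.2, 89.2], 'confidence': 0.41}] [{'centre': [572.5, -261.7, 5.7], 'confidence': 0.91}]
screwdriver [{'centre': [669.0, 407.6, 21.9], 'confidence': 0.73}] [{'centre': [671.7, 403.9, 19.4], 'confidence': 0.59}]
```

View pics/f3.png

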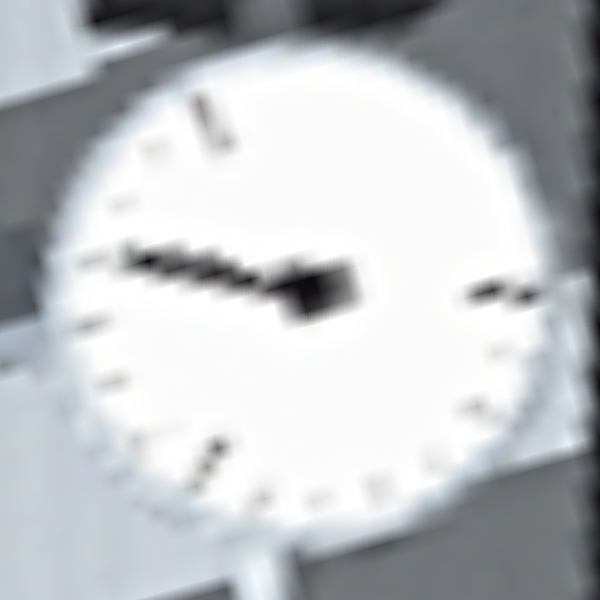

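View pics/s9.png

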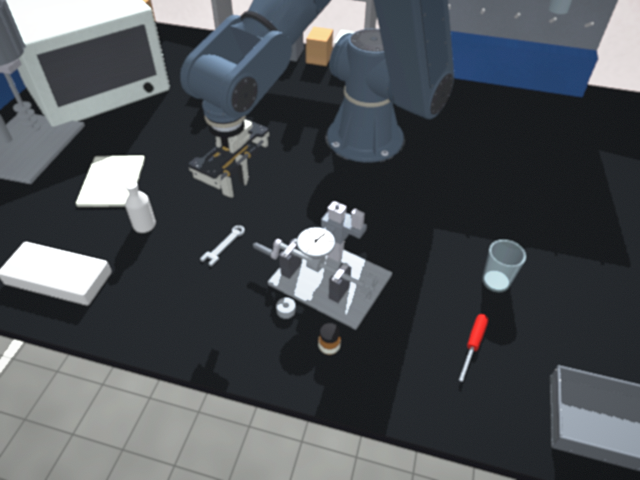

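```bash
python3 -c "
from workcell import robot
print(robot.get_obs()['joint_velocities']); print(robot.sign_off())"
```

```text
[-3.08310070e-03 -1.68272856e-03 -5.67410157e-04 -3.13021756e-05
 -1.15465018e-03  6.37968972e-04]
the job is handed in; nothing more can be done
None
```

I lowered the carriage by its tab until the needle stood on the 2.1 mark, released it, and cranked the shaft to a commanded angle of about 9.46 rad. I then turned it back to the high spot at about 8.8 rad, let go and handed in at about 19 s. No verdict was reported.

- **Needle swing:** while cranking it ran from a lowest sampled reading of about 1.85 rad to a top of about 3.34 rad. The readings were flat at the top between about 8.56 and 9.01 rad and fell off on both sides. I parked the shaft near the middle of that range.
- **After letting go:** the needle still read 3.34 rad, well below 4.1, with the carriage down. The arm was clear of the rig with no wrist load and its joints were almost at rest. I had no direct measurement of tip height or plunger force.
- **Bystanders:** all of them showed within about 6 mm of where they started, which is inside detection noise.
- **One disagreement:** the top view reported the wrench on the rig, with low confidence (0.41). The scene view showed it in place with 0.91, so I took the top view as a false detection.

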